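# Pack the dresser-top boxes into one carton

### The arm

A 6-joint arm with a two-finger parallel gripper is mounted at the origin on the work surface. World frame = base frame: x ahead of the robot, y to its left, z up, the work surface at z = 0. Lengths are in m, angles in rad, forces in N, time in s.
With the tool pointing down it reaches from about 0.275 to 0.875 m from the base axis. Payload 12.5 kg.
Tool frame: the origin (TCP) lies at the very end of the fingers, on their centre line; the grasp point (between the pads) lies 19 mm behind it (ctrl.grip_depth is the z of the grasp point in the tool frame, in m); z points along the fingers, y is the direction in which the jaws open and shut (so a half turn about z gives the same grasp; the last joint's range is limited). The gripper opens to 85 mm and grips with 20 to 120 N. Pads are 22 mm wide; open, the fingers measure 114 mm over their backs; the gripper's body (76 mm by 85 mm) begins 54 mm behind the grasp point. The pads swing forward as they close: fully open they stand 13 mm farther back than shut.
Start: joints at [-1.224, 0.351, 1.652, -0, 1.139, -0.085], TCP at [0.23, -0.499, 0.231] pointing down, gripper open.
Joint ranges: [-2.75, 2.75], [-0.79, 2.1], [0.01, 2.65], [-1.57, 4.71], [0.07, 3.14], [-2.87, 2.87]. Speed limits (rad/s): [2.22, 2.22, 2.79, 3.14, 3.14, 3.14].

### API

Orientations are given as a unit quaternion [x, y, z, w].
In Python, from rig import ctrl gives the robot as it stands. The module is installed in compiled form; this text tells all that it offers.
- The arm moves only by the shell command python3 -m inch 'ROWS'. ROWS is JSON, a list of rows, each an object of numbers: "claw": the opening, from 0 (shut) to 1 (fully open); "x", "y", "z": the shift along the tool's x, y, z in m; "rx", "ry", "rz": the turn, a rotation vector about the tool's x, y, z in rad. In form: [{"claw": .., "x": .., "y": .., "z": .., "rx": .., "ry": .., "rz": ..}, ...]. A call has 1 to 10 rows; each row shifts and turns the pose as measured when the row begins, along the tool's axes as they then stand; what a row does not reach is not made up. A row lasts 1/8 s, in which the tool goes at most 62.5 mm and 10.7 degrees, less where a joint would pass 70% of its speed; a pose out of reach is approached as far as the arm can. A call with a gripper value outside its range is refused whole. The fingers move at their own pace and stop on an object; the grip force is fixed at half the most. Time passes only in rows, so rows that do not move let the fingers close. It gives the time, the measured TCP pose, the force and the opening at its end, in the units of the state.
- ctrl.sense(): the state, without advancing time (a new reading comes with each control period).
- ctrl.grab_frame(name): name is "scene" or "side" or "wrist"; returns a dict with "img" (400x640x3 uint8, red, green, blue), "intrinsics" (3x3 intrinsics, pixels), "cam_to_world" (4x4, takes a point from camera to world coordinates). Camera axes: x right, y up, looking along -z (the intrinsics and any distortion apply to the point x, -y, -z); pixel columns grow to the right and rows downward; lengths in m; the calibration is good to about 2 mm. A picture is of the moment at which its call begins. There is no depth.
- ctrl.hand_in(): hands the job in, once; it reports no verdict.
Trained networks look in a picture, given as the dict that the camera call returned (one of the last four; its "shot" number tells which), for a name from the list of things; names that differ only in an ending like _2 or _b are one class to them, and where a whole thing is asked for, a point or a joint stands for the part that bears it (a point fixed in the world has none). Each returns a list of dicts, best first, with "conf" (0 to 1); they miss things now and then, are a little off and sometimes report something else, mostly with a low value. They report only what shows in the picture. A call takes as long as a camera call. They do not tell look-alikes from the thing itself.
- ctrl.find_in(picture, target): "position" ([column, row] in pixels, amid what is visible of it).
- ctrl.mark_of(picture, target): "position" ([column, row] in pixels: a listed point, or the origin of a listed thing).
The state is a dict: "time_s": time; "joint_positions": joint angles; "qd": joint speeds; "effort": joint torques, N m; "tool_pos": TCP position; "eef_rot": TCP orientation; "force": force on the tool from outside, world axes, zero at the start; "ft_torque": the same for the moment, N m; "gripper_width": finger opening in m.
Only numpy, scipy, OpenCV 4.12 (cv2) and the standard library are available. Lean on these libraries where they do the work, as an engineer would, in place of code of your own. Each camera call takes 0.05 s, during which the arm holds its last target. There are 200 camera calls.

### The job

Put the long cedar keepsake box and the square steel tin into the shallow cardboard carton that already holds the paper gift box at one end, so that all three boxes fit in it at once, side by side in a row. Each must stand upright, the way up it is now, flat on the carton's floor and fully inside its walls.

Things in the scene. Friction and masses are not known exactly. Their poses are not given: they have to be found in the camera images.
- carton: Shallow open carton of brown cardboard, fixed to the dresser top at any yaw. Outside 248 (its x) by 82 (its y) by 30 mm high; walls and floor 4 mm thick, so the inside is 240 by 74 mm. Origin: centre of its underside, z up; x runs along its length. The paper gift box stands at its -x end. The remaining length takes the cedar box lengthwise and the tin, in either order, with about 45 mm to spare in all; a tin left in the middle of that length leaves no room for the cedar box.
- cedar_box_mid (a point): Centre (half-way up, 33 mm above its underside) of the long dark-wood keepsake box with a pale inlay on top, loose on the dresser top: 92 mm long (x) by 48 mm wide (y) by 66 mm high (z), 0.22 kg nominal, lid does not open. It is longer than the carton is wide, so it only goes in lengthwise; either end may lead.
- tin_mid (a point): Centre (half-way up, 36 mm above its underside) of the plain square steel tin with a lid seam, loose on the dresser top: 48 mm (x) by 48 mm (y) by 72 mm high (z), 0.15 kg nominal, lid does not open.
- gift_box_mid (a point): Centre (half-way up, 30 mm above its underside) of the white paper gift box with a grey ribbon, standing loose inside the carton near its -x end: 48 mm (x) by 48 mm (y) by 60 mm high (z), 0.12 kg. It is to stay in the carton and may shift a little.
Things that resemble listed ones, but are neither listed nor needed, are in the scene too. What is shaped like the part that bears tin_mid but purple or red is not meant.

How it is judged:
By the outcome, as a careful person would: the job done as asked, in the order asked, and still so for the second after the job is handed in, with the robot touching nothing.
It also fails if it takes over 54 s, if anything falls off the work surface, if the arm or the gripper's body presses on something with over 40 N, if the wrist force passes 120 N, or if a joint passes its speed limit or range.

## Working session

There is one attempt and no reset: what is moved stays moved. The work goes in short steps, Python scripts to look and compute and a shell command to move; the robot and the scene stay as the last step left them, time stands still between calls to the robot, and variables do not carry over. Pictures are saved under pics/ and viewed, about 8 in all and at most 12, crops included, and the job is handed in when it is done.

```bash
mkdir -p pics; cat > h.py <<'E'
import numpy as np, cv2
from rig import ctrl
from scipy.spatial.transform import Rotation as R
def ray(f,px):
    K=np.array(f["intrinsics"]);T=np.array(f["cam_to_world"])
    d=np.linalg.inv(K)@[px[0],px[1],1]; d=T[:3,:3]@[d[0],-d[1],-d[2]]
    return T[:3,3],d
def onz(f,px,z):
    o,d=ray(f,px); return (o+d*(z-o[2])/d[2])
def proj(f,p):
    K=np.array(f["intrinsics"]);T=np.array(f["cam_to_world"])
    c=T[:3,:3].T@(np.array(p)-T[:3,3]); q=K@[c[0],-c[1],-c[2]]; return q[:2]/q[2]
def save(f,n): cv2.imwrite("pics/"+n+".png",f["img"][:,:,::-1])
E
python3 - <<'E'
from h import *
import pickle
for n in["scene","side"]:
    f=ctrl.grab_frame(n); save(f,n+"0"); print(n,f.keys(),np.round(f["cam_to_world"],3).tolist())
    for t,z in[("carton",0),("cedar_box_mid",.033),("tin_mid",.036),("gift_box_mid",.034)]:
        for d in ctrl.mark_of(f,t)[:4]: print(t,np.round(d["position"],1),round(d["conf"],2),onz(f,d["position"],z).round(3))
s=ctrl.sense();print(s["tool_pos"],s["eef_rot"],s["time_s"],s["gripper_width"])
print(R.from_quat(s["eef_rot"]).as_matrix().round(3))
a=cv2.imread("pics/scene0.png");b=cv2.imread("pics/side0.png")
E
```

```text
scene dict_keys(['img', 'intrinsics', 'cam_to_world', 'shot']) [[-0.135, -0.83, 0.542, 0.98], [0.991, -0.113, 0.073, -0.036], [0.001, 0.547, 0.837, 0.792], [0.0, 0.0, 0.0, 1.0]]
carton [456.8 259.3] 0.82 [0.559 0.195 0.   ]
cedar_box_mid [302.5 240.2] 0.59 [ 0.576 -0.119  0.033]
tin_mid [260.2 199.7] 0.96 [ 0.494 -0.222  0.036]
tin_mid [211.2 150. ] 0.78 [ 0.374 -0.361  0.036]
tin_mid [179.8 227.1] 0.75 [ 0.581 -0.37   0.036]
tin_mid [157.2 195.1] 0.71 [ 0.512 -0.442  0.036]
gift_box_mid [510.8 260.7] 0.91 [0.566 0.289 0.034]
side dict_keys(['img', 'intrinsics', 'cam_to_world', 'shot']) [[-0.864, 0.335, -0.376, 0.09], [-0.503, -0.555, 0.662, 0.653], [0.013, 0.762, 0.648, 0.796], [0.0, 0.0, 0.0, 1.0]]
carton [237.1 300.2] 0.81 [0.565 0.202 0.   ]
cedar_box_mid [308.6 201.9] 0.7 [ 0.587 -0.117  0.033]
tin_mid [362.4 190.5] 0.83 [ 0.49  -0.226  0.036]
tin_mid [420.2 175.9] 0.8 [ 0.384 -0.364  0.036]
tin_mid [354.2 151.3] 0.76 [ 0.594 -0.377  0.036]
tin_mid [388.8 152.3] 0.68 [ 0.506 -0.424  0.036]
gift_box_mid [208.8 315.4] 0.85 [0.569 0.279 0.034]
[ 0.23018036 -0.49948411  0.23126431] [ 9.76783864e-01  2.14227171e-01 -3.64740696e-06 -3.67047297e-05] 0.5 0.08503498575857331
[[ 0.908  0.419 -0.   ]
 [ 0.419 -0.908  0.   ]
 [ 0.    -0.    -1.   ]]
```

View pics/scene0.png

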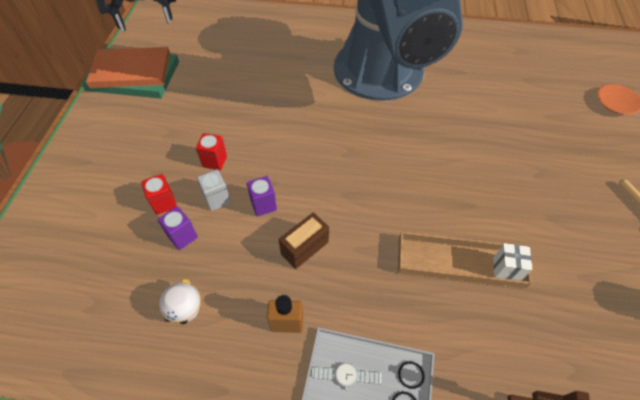

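View pics/side0.png

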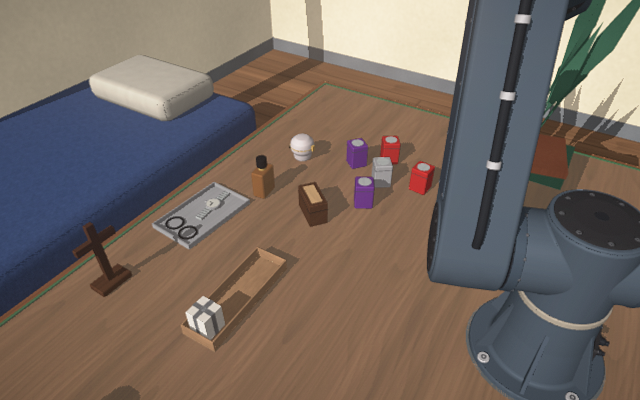

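The steel tin is the grey one at scene (213,190) and side (382,172). The red tins at (211,150) and (157,194) and the purple ones at (262,196) and (178,228) are look-alikes. The carton's -x end points to +y. I'll move over the cluster and confirm from close up with the wrist camera.

```bash
python3 -m inch '[{"z":-0.03,"x":0.03},{"z":-0.03,"x":0.05,"y":-0.01},{"x":0.05,"y":-0.01},{"x":0.05,"y":-0.01},{"x":0.05,"y":-0.01},{"x":0.03},{}]'
python3 - <<'E'
from h import *
f=ctrl.grab_frame("wrist"); save(f,"w1"); print(np.round(f["cam_to_world"],3).tolist(),np.round(f["intrinsics"],1).tolist())
for t,z in[("cedar_box_mid",.033),("tin_mid",.036)]:
    for d in ctrl.mark_of(f,t)[:6]: print(t,np.round(d["position"],1),round(d["conf"],2),onz(f,d["position"],z).round(3))
E
```

```text
[[0.418, 0.869, 0.264, 0.299], [-0.908, 0.4, 0.121, -0.469], [-0.0, -0.291, 0.957, 0.374], [0.0, 0.0, 0.0, 1.0]] [[334.9, 0.0, 321.6], [0.0, 334.9, 192.4], [0.0, 0.0, 1.0]]invalid input
```

View pics/w1.png

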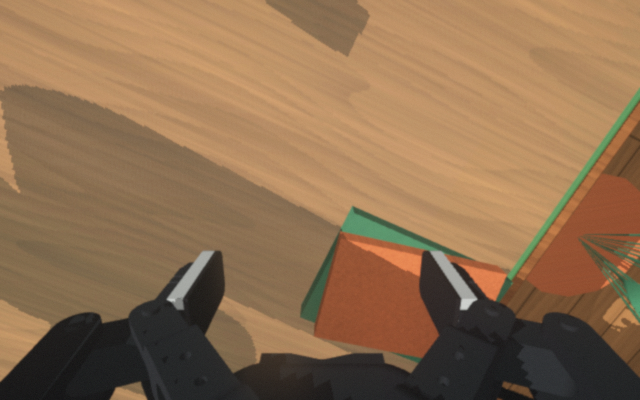

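The move was refused: probably every key is needed in each row. The picture shows only the books and the fingers.

```bash
python3 -m inch '[{"claw":1,"x":0.03,"y":0,"z":-0.03,"rx":0,"ry":0,"rz":0},{"claw":1,"x":0.05,"y":-0.01,"z":-0.03,"rx":0,"ry":0,"rz":0},{"claw":1,"x":0.05,"y":-0.01,"z":0,"rx":0,"ry":0,"rz":0},{"claw":1,"x":0.05,"y":-0.01,"z":0,"rx":0,"ry":0,"rz":0},{"claw":1,"x":0.03,"y":-0.01,"z":0,"rx":0,"ry":0,"rz":0}]'
python3 - <<'E'
from h import *
f=ctrl.grab_frame("wrist"); save(f,"w2")
for t,z in[("cedar_box_mid",.033),("tin_mid",.036)]:
    for d in ctrl.mark_of(f,t)[:6]: print(t,np.round(d["position"],1),round(d["conf"],2),onz(f,d["position"],z).round(3))
E
```

```text
time_s: 1.27
tool_pos: [0.408, -0.3732, 0.2935]
eef_rot: [0.977, 0.212, 0.0, 0.0]
force: [-0.6, -0.8, -0.2]
gripper_width: 0.0856
tin_mid [303.5 171.6] 0.69 [ 0.382 -0.362  0.036]
tin_mid [411.3  95.4] 0.63 [ 0.515 -0.439  0.036]
tin_mid [391.3   6.7] 0.58 [ 0.586 -0.375  0.036]
tin_mid [221.4  34.1] 0.56 [ 0.486 -0.219  0.036]
```

View pics/w2.png

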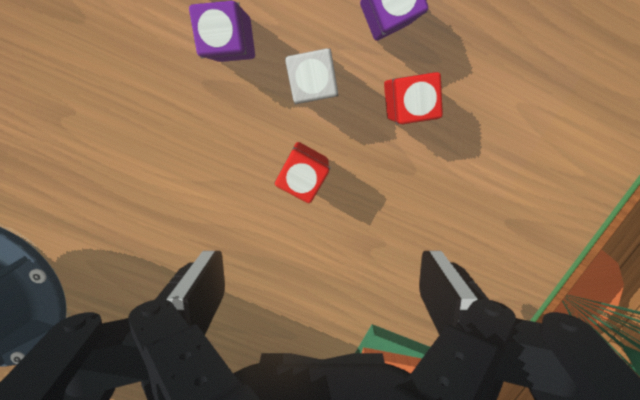

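The grey tin at (312,77) is alone in its colour, and the look-alikes around it are clearly red or purple, so it is confirmed. Next I'll get its pose, and the cedar box and carton poses from the scene and side frames.

```bash
cat >> h.py <<'E'
from scipy.optimize import least_squares
def rectfit(corners,):  # centre, yaw(mod 90) of world corner list
    r=cv2.minAreaRect(np.float32(corners)*1000); return r
E
python3 - <<'E'
from h import *
f=ctrl.grab_frame("wrist")
c=cv2.resize(f["img"][30:130,250:370,::-1],None,fx=6,fy=6,interpolation=cv2.INTER_CUBIC)
for k in range(0,12): cv2.putText(c,str(250+10*k),(60*k,10),0,.4,(0,0,255)); cv2.line(c,(60*k,12),(60*k,18),(0,0,255),1)
for k in range(0,10): cv2.putText(c,str(30+10*k),(0,60*k+4),0,.4,(0,0,255));
cv2.imwrite("pics/w3.png",c)
im=cv2.imread("pics/scene0.png")
c=cv2.resize(im[205:295,270:540],None,fx=2.9,fy=2.9,interpolation=cv2.INTER_CUBIC)
im=cv2.imread("pics/side0.png")
c2=cv2.resize(im[175:265,280:350],None,fx=3.3,fy=3.3,interpolation=cv2.INTER_CUBIC)
c3=cv2.resize(im[245:355,175:295],None,fx=2.7,fy=2.7,interpolation=cv2.INTER_CUBIC)
o=np.zeros((262+300,800,3),np.uint8); o[:c.shape[0],:c.shape[1]]=c; o[262:262+c2.shape[0],:c2.shape[1]]=c2; o[262:262+c3.shape[0],300:300+c3.shape[1]]=c3
cv2.imwrite("pics/comb.png",o)
E
```

```text
(no output)
```

View pics/w3.png

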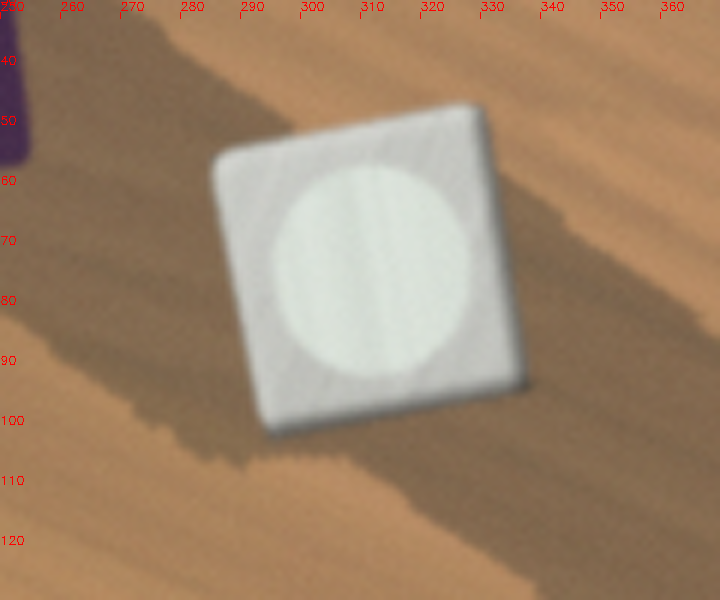

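View pics/comb.png

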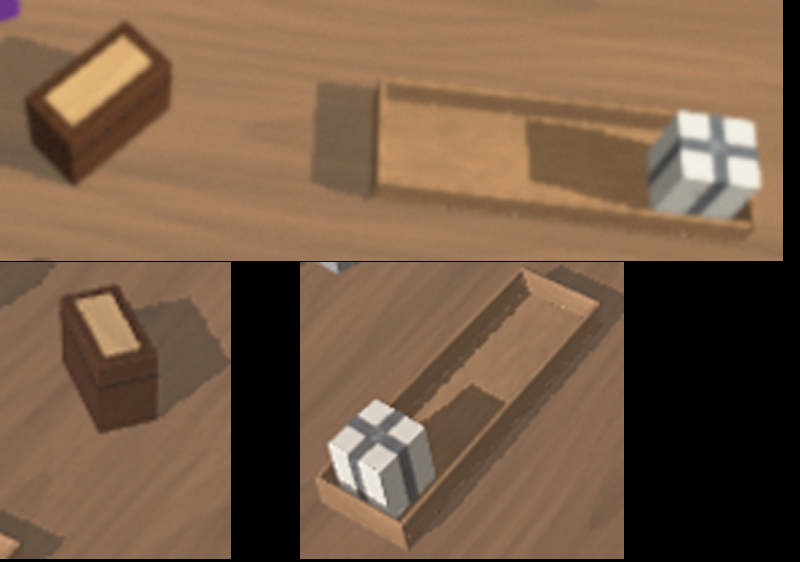

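```bash
python3 - <<'E'
from h import *
f=ctrl.grab_frame("wrist")
def show(n,P): 
    P=np.array(P);print(n,"mean",P.mean(0).round(4)); 
    for i in range(len(P)):
        d=P[(i+1)%len(P)]-P[i]; print("  edge",np.hypot(*d[:2]).round(4),np.degrees(np.arctan2(d[1],d[0])).round(1),P[i].round(4))
show("tin",[onz(f,p,.072) for p in[(286.2,55.5),(330,47.3),(336.8,94),(294.7,101.2)]])
f=ctrl.grab_frame("scene")
show("carton scene",[onz(f,p,.030) for p in[(400,232.6),(398.6,272.9),(528.6,285)]])
cc=lambda u,v:(270+u/2.9,205+v/2.9)
show("cedar scene",[onz(f,cc(*p),.066) for p in[(26,98),(125,22),(170,66),(72,134)]])
f=ctrl.grab_frame("side")
show("carton side",[onz(f,p,.030) for p in[(258.3,248),(286.1,260.2),(214.6,351.7),(181.7,325)]])
c2=lambda u,v:(280+u/3.3,175+(v-262)/3.3)
show("cedar side",[onz(f,c2(*p),.066) for p in[(62,299),(117,287),(157,355),(98,376)]])
E
```

```text
tin mean [ 0.4853 -0.3287  0.072 ]
  edge 0.0449 -55.7 [ 0.4915 -0.2975  0.072 ]
  edge 0.0456 -146.2 [ 0.5168 -0.3345  0.072 ]
  edge 0.0447 123.8 [ 0.4789 -0.3599  0.072 ]
  edge 0.0452 34.1 [ 0.4541 -0.3228  0.072 ]
carton scene mean [0.587  0.1555 0.03  ]
  edge 0.0894 -0.0 [0.5302 0.0743 0.03  ]
  edge 0.2439 92.0 [0.6195 0.0743 0.03  ]
  edge 0.2569 -108.4 [0.6112 0.3181 0.03  ]
cedar scene mean [ 0.5758 -0.1148  0.066 ]
  edge 0.0881 140.1 [ 0.5964 -0.1604  0.066 ]
  edge 0.0463 48.8 [ 0.5289 -0.1038  0.066 ]
  edge 0.0821 -43.9 [ 0.5593 -0.069   0.066 ]
  edge 0.0409 -122.7 [ 0.6185 -0.1259  0.066 ]
carton side mean [0.558  0.2023 0.03  ]
  edge 0.0754 -179.1 [0.5995 0.0777 0.03  ]
  edge 0.2578 93.7 [0.5241 0.0765 0.03  ]
  edge 0.094 -7.7 [0.5077 0.3338 0.03  ]
  edge 0.2435 -90.3 [0.6008 0.3212 0.03  ]
cedar side mean [ 0.5706 -0.1114  0.066 ]
  edge 0.0446 -129.0 [ 0.6194 -0.1233  0.066 ]
  edge 0.0871 141.2 [ 0.5914 -0.158   0.066 ]
  edge 0.0489 60.0 [ 0.5235 -0.1034  0.066 ]
  edge 0.0948 -41.1 [ 0.548  -0.0611  0.066 ]
```

```bash
python3 -m inch '[{"claw":1,"x":0.045,"y":-0.004,"z":0.05,"rx":0,"ry":0,"rz":-0.165},{"claw":1,"x":0.044,"y":0.004,"z":0.05,"rx":0,"ry":0,"rz":0},{"claw":1,"x":0,"y":0,"z":0,"rx":0,"ry":0,"rz":0}]'
cat > go.py <<'E'
import sys
from h import *
# usage: go.py x y z yaw_deg -> shift in current tool axes
s=ctrl.sense();r=R.from_quat(s["eef_rot"]);M=r.as_matrix()
t=np.array(list(map(float,sys.argv[1:4])));yaw=np.degrees(np.arctan2(M[1,0],M[0,0]))
print("t",round(s["time_s"],2),"pos",np.round(s["tool_pos"],4),"yaw",yaw.round(2),"shift",(M.T@(t-s["tool_pos"])).round(4),"rz",np.radians(yaw-float(sys.argv[4])).round(3),"w",round(s["gripper_width"],4),"F",np.round(s["force"],1))
E
python3 go.py .485 -.329 .041 34
python3 - <<'E'
from h import *
f=ctrl.grab_frame("wrist"); save(f,"w4"); print(proj(f,[.485,-.329,.072]))
g=cv2.cvtColor(f["img"],cv2.COLOR_RGB2HSV); p=proj(f,[.485,-.329,.072])
m=((g[...,1]<40)&(g[...,2]>140)).astype(np.uint8)
n,l,st,ce=cv2.connectedComponentsWithStats(m)
for i in range(1,n):
    if st[i,4]>800:
        r=cv2.minAreaRect(np.argwhere(l==i)[:,::-1].astype(np.float32)); print(st[i],ce[i].round(1),r,onz(f,r[0],.072).round(4))
        b=np.array([onz(f,q,.072)[:2] for q in cv2.boxPoints(r)]);d=np.diff(b,axis=0);print(np.degrees(np.arctan2(d[:,1],d[:,0])).round(1),np.hypot(*d.T).round(4))
E
```

```text
time_s: 2.0
tool_pos: [0.4808, -0.336, 0.1959]
eef_rot: [0.957, 0.291, 0.001, 0.002]
force: [0.3, -0.5, -0.5]
gripper_width: 0.0855
t 2.0 pos [ 0.4808 -0.336   0.1959] yaw 33.8 shift [ 0.0073 -0.004   0.1549] rz -0.004 w 0.0855 F [ 0.3 -0.5 -0.5]
[315.62830226 176.84517852]
[ 179   77   45   45 1608] [200.9  99. ] ((201.0, 99.0), (44.0, 44.0), 90.0) [ 0.4875 -0.2221  0.072 ]
[ -56.2 -151.1  123.8] [0.0331 0.0326 0.0343]
[ 417   78   44   46 1593] [438.4 100.4] ((438.5, 100.5), (45.0, 43.0), 90.0) [ 0.5879 -0.3742  0.072 ]
[ -56.2 -139.4  123.8] [0.0325 0.0336 0.0337]
[ 285  136   58   66 3508] [313.8 168.8] ((313.5, 168.5), (57.0, 65.0), 0.0) [ 0.4899 -0.3237  0.072 ]
[  32.   -56.2 -145.2] [0.0542 0.0451 0.0542]
[ 422  203   40   36 1102] [441.6 220.5] ((441.5000305175781, 220.5), (35.35533905029297, 38.18376159667969), 45.0) [ 0.5127 -0.4397  0.072 ]
[ -6.6 -99.5 174.8] [0.0317 0.0326 0.0326]
[265 271  36  32 906] [282.5 286.6] ((282.5, 286.5), (31.0, 35.0), 90.0) [ 0.3826 -0.3606  0.072 ]
[ -56.3 -147.3  123.7] [0.0313 0.0322 0.0323]
```

```bash
python3 -m inch '[{"claw":1,"x":0.007,"y":-0.005,"z":0.035,"rx":0,"ry":0,"rz":0},{"claw":1,"x":0,"y":0,"z":0.045,"rx":0,"ry":0,"rz":0},{"claw":1,"x":0,"y":0,"z":0.045,"rx":0,"ry":0,"rz":0},{"claw":1,"x":0,"y":0,"z":0.03,"rx":0,"ry":0,"rz":0},{"claw":1,"x":0,"y":0,"z":0.003,"rx":0,"ry":0,"rz":0}]'; python3 go.py .485 -.329 .041 34
```

```text
time_s: 2.68
tool_pos: [0.4843, -0.3394, 0.0446]
eef_rot: [0.958, 0.287, 0.005, 0.009]
force: [-0.9, -0.3, -0.4]
gripper_width: 0.0853
t 2.67 pos [ 0.4843 -0.3394  0.0446] yaw 33.32 shift [ 0.0063 -0.0083  0.0035] rz -0.012 w 0.0853 F [-0.9 -0.3 -0.4]
```

```bash
cat >> go.py <<'E'
a=np.radians(float(sys.argv[4]));T=np.array([[np.cos(a),np.sin(a),0],[np.sin(a),-np.cos(a),0],[0,0,-1]])
print("rotvec",R.from_matrix(M.T@T).as_rotvec().round(3))
E
python3 -m inch '[{"claw":1,"x":0.006,"y":-0.008,"z":0.003,"rx":0,"ry":0,"rz":0},{"claw":1,"x":0,"y":0,"z":0,"rx":0,"ry":0,"rz":0}]'; python3 go.py .486 -.329 .041 34
```

```text
time_s: 2.92
tool_pos: [0.4856, -0.3308, 0.0446]
eef_rot: [0.958, 0.286, 0.006, 0.011]
force: [-0.2, -0.1, 0.8]
gripper_width: 0.0847
t 2.92 pos [ 0.4856 -0.3308  0.0446] yaw 33.23 shift [ 0.0013 -0.0013  0.0036] rz -0.013 w 0.0847 F [-0.2 -0.1  0.8]
rotvec [ 0.025 -0.005 -0.014]
```

```bash
python3 -m inch '[{"claw":1,"x":0.001,"y":-0.001,"z":0.005,"rx":0.025,"ry":-0.005,"rz":-0.014},{"claw":1,"x":0,"y":0,"z":0,"rx":0,"ry":0,"rz":0},{"claw":0,"x":0,"y":0,"z":0,"rx":0,"ry":0,"rz":0},{"claw":0,"x":0,"y":0,"z":0,"rx":0,"ry":0,"rz":0},{"claw":0,"x":0,"y":0,"z":0,"rx":0,"ry":0,"rz":0},{"claw":0,"x":0,"y":0,"z":0,"rx":0,"ry":0,"rz":0}]'; python3 go.py .486 -.329 .041 34
```

```text
time_s: 3.68
tool_pos: [0.4871, -0.3302, 0.0417]
eef_rot: [0.956, 0.293, 0.001, 0.001]
force: [-0.7, 0.4, -0.5]
gripper_width: 0.0471
t 3.67 pos [ 0.4871 -0.3302  0.0417] yaw 34.11 shift [-0.0003 -0.0016  0.0007] rz 0.002 w 0.0471 F [-0.7  0.4 -0.5]
rotvec [ 0.001 -0.001  0.002]
```

```bash
python3 -m inch '[{"claw":0,"x":0,"y":0,"z":-0.04,"rx":0,"ry":0,"rz":0},{"claw":0,"x":0,"y":0,"z":-0.06,"rx":0,"ry":0,"rz":0},{"claw":0,"x":0,"y":0,"z":-0.04,"rx":0,"ry":0,"rz":0},{"claw":0,"x":0.038,"y":-0.04,"z":-0.01,"rx":0,"ry":0,"rz":-0.17},{"claw":0,"x":0.0445,"y":-0.032,"z":0,"rx":0,"ry":0,"rz":-0.175},{"claw":0,"x":0.049,"y":-0.024,"z":0,"rx":0,"ry":0,"rz":-0.175},{"claw":0,"x":0.053,"y":-0.015,"z":0,"rx":0,"ry":0,"rz":-0.175},{"claw":0,"x":0.055,"y":-0.006,"z":0,"rx":0,"ry":0,"rz":-0.175},{"claw":0,"x":0.055,"y":0.004,"z":0,"rx":0,"ry":0,"rz":-0.1},{"claw":0,"x":0.04,"y":0.006,"z":0,"rx":0,"ry":0,"rz":0}]'; python3 go.py .567 .108 .19 92
```

```text
time_s: 4.92
tool_pos: [0.5453, 0.0449, 0.1945]
eef_rot: [0.699, 0.715, 0.0, -0.001]
force: [0.3, -0.6, -0.9]
gripper_width: 0.0471
t 4.92 pos [0.5453 0.0449 0.1945] yaw 91.26 shift [0.0626 0.023  0.0046] rz -0.013 w 0.0471 F [ 0.3 -0.6 -0.9]
rotvec [-0.001 -0.001 -0.013]
```

```bash
python3 -m inch '[{"claw":0,"x":0.0,"y":0.02,"z":0,"rx":0,"ry":0,"rz":0},{"claw":0,"x":0,"y":0,"z":0,"rx":0,"ry":0,"rz":0}]'; python3 go.py .567 .108 .19 92
python3 - <<'E'
from h import *
f=ctrl.grab_frame("wrist"); save(f,"w5")
for x in(.523,.605):
  for y in (.075,.323): print(x,y,proj(f,[x,y,.03]).round(0))
E
```

```text
time_s: 5.18
tool_pos: [0.5651, 0.0484, 0.1938]
eef_rot: [0.698, 0.716, -0.0, -0.001]
force: [-1.0, -0.7, -2.0]
gripper_width: 0.0469
t 5.17 pos [0.5651 0.0484 0.1938] yaw 91.5 shift [0.0595 0.0035 0.0039] rz -0.009 w 0.0469 F [-1.  -0.7 -2. ]
rotvec [-0.003 -0.002 -0.009]
0.523 0.075 [275. 143.]
0.523 0.323 [ 271. -209.]
0.605 0.075 [365. 146.]
0.605 0.323 [ 387. -206.]
```

View pics/w5.png

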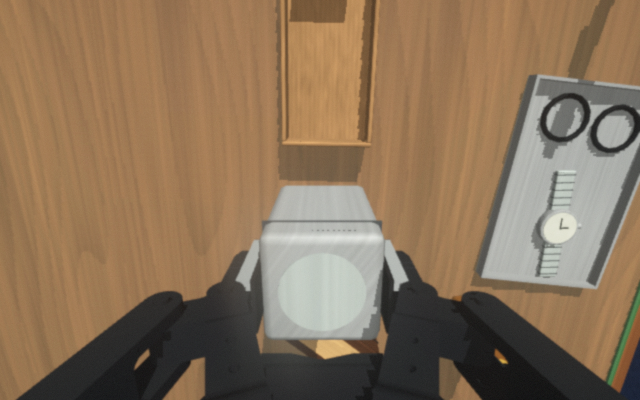

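The tin is held upright. The carton's open end shows its near corners at about (281,145) and (371,147), and the carton floor at that end is empty.

```bash
python3 - <<'E'
from h import *
f=ctrl.grab_frame("wrist")
for p in[(281,145),(371,147),(280,3),(379,3)]: print(p,onz(f,p,.03).round(4))
c=cv2.resize(f["img"][0:160,260:400,::-1],None,fx=1,fy=1)
# edge positions by intensity profile
g=cv2.cvtColor(f["img"],cv2.COLOR_RGB2GRAY)
for r in(10,60,110,140): print(r,g[r,270:296].tolist(),g[r,358:388].tolist())
E
```

```text
(281, 145) [0.5272 0.0736 0.03  ]
(371, 147) [0.6098 0.074  0.03  ]
(280, 3) [0.5274 0.1899 0.03  ]
(379, 3) [0.6082 0.1919 0.03  ]
10 [125, 124, 122, 124, 123, 119, 107, 101, 101, 101, 103, 113, 134, 143, 141, 123, 96, 84, 106, 138, 139, 108, 91, 92, 92, 93] [151, 149, 150, 154, 155, 154, 141, 111, 96, 95, 94, 91, 93, 89, 79, 70, 66, 79, 109, 132, 145, 141, 126, 126, 124, 125, 126, 129, 127, 124]
60 [132, 132, 132, 130, 127, 127, 127, 122, 106, 96, 97, 103, 133, 154, 158, 142, 109, 84, 96, 127, 147, 147, 143, 141, 142, 143] [149, 152, 157, 153, 140, 115, 99, 96, 93, 94, 93, 83, 76, 71, 83, 119, 147, 155, 151, 132, 129, 129, 129, 128, 131, 130, 129, 128, 129, 129]
110 [137, 135, 137, 133, 134, 131, 128, 127, 121, 105, 99, 98, 106, 134, 151, 149, 129, 101, 92, 111, 131, 139, 142, 142, 146, 145] [142, 113, 97, 97, 99, 97, 97, 96, 86, 76, 73, 84, 117, 145, 154, 141, 123, 120, 125, 126, 124, 124, 128, 131, 131, 134, 134, 135, 135, 135]
140 [137, 137, 135, 134, 133, 131, 128, 121, 107, 100, 100, 102, 106, 117, 130, 131, 131, 140, 151, 158, 158, 160, 160, 159, 160, 159] [146, 140, 139, 132, 110, 88, 82, 84, 88, 95, 113, 138, 142, 137, 123, 125, 130, 130, 128, 126, 126, 124, 123, 126, 127, 132, 134, 136, 135, 133]
```

```bash
python3 -m inch '[{"claw":0,"x":0.03,"y":0.002,"z":0.0,"rx":0,"ry":0,"rz":0.009},{"claw":0,"x":0.03,"y":0.001,"z":0.03,"rx":0,"ry":0,"rz":0},{"claw":0,"x":0,"y":0,"z":0.03,"rx":0,"ry":0,"rz":0},{"claw":0,"x":0,"y":0,"z":0,"rx":0,"ry":0,"rz":0}]'; python3 go.py .568 .108 .046 91
```

```text
time_s: 5.78
tool_pos: [0.5636, 0.107, 0.1329]
eef_rot: [0.703, 0.711, -0.001, -0.002]
force: [0.4, -1.2, -1.4]
gripper_width: 0.047
t 5.78 pos [0.5636 0.107  0.1329] yaw 90.66 shift [0.0008 0.0048 0.0869] rz -0.006 w 0.047 F [ 0.4 -1.2 -1.4]
rotvec [-0.004 -0.002 -0.006]
```

```bash
python3 -m inch '[{"claw":0,"x":0.001,"y":0.005,"z":0.03,"rx":0,"ry":0,"rz":0},{"claw":0,"x":0,"y":0,"z":0.02,"rx":0,"ry":0,"rz":0},{"claw":0,"x":0,"y":0,"z":0.02,"rx":0,"ry":0,"rz":0},{"claw":0,"x":0,"y":0,"z":0,"rx":0,"ry":0,"rz":0}]'; python3 go.py .568 .108 .046 91
```

```text
time_s: 6.28
tool_pos: [0.5703, 0.1057, 0.0668]
eef_rot: [0.704, 0.71, 0.001, -0.0]
force: [0.9, 1.4, -0.6]
gripper_width: 0.0474
t 6.28 pos [0.5703 0.1057 0.0668] yaw 90.45 shift [ 0.0023 -0.0023  0.0208] rz -0.01 w 0.0474 F [ 0.9  1.4 -0.6]
rotvec [ 0.001 -0.002 -0.01 ]
```

```bash
python3 -m inch '[{"claw":0,"x":0.003,"y":-0.002,"z":0.008,"rx":0,"ry":0,"rz":-0.005},{"claw":0,"x":0,"y":0,"z":0.008,"rx":0,"ry":0,"rz":0},{"claw":0,"x":0,"y":0,"z":0.003,"rx":0,"ry":0,"rz":0},{"claw":0,"x":0,"y":0,"z":0,"rx":0,"ry":0,"rz":0}]'; python3 go.py .568 .108 .046 91
```

```text
time_s: 6.78
tool_pos: [0.5697, 0.1086, 0.0499]
eef_rot: [0.703, 0.711, 0.003, 0.001]
force: [0.5, -0.5, -1.9]
gripper_width: 0.0467
t 6.78 pos [0.5697 0.1086 0.0499] yaw 90.71 shift [-0.0006 -0.0017  0.0039] rz -0.005 w 0.0467 F [ 0.5 -0.5 -1.9]
rotvec [ 0.005 -0.002 -0.005]
```

```bash
python3 -m inch '[{"claw":0,"x":0,"y":0,"z":0.004,"rx":0.005,"ry":0,"rz":0},{"claw":0,"x":0,"y":0,"z":0.001,"rx":0,"ry":0,"rz":0},{"claw":0,"x":0,"y":0,"z":0.001,"rx":0,"ry":0,"rz":0}]'; python3 go.py .568 .108 .046 91
```

```text
time_s: 7.15
tool_pos: [0.5701, 0.1088, 0.0457]
eef_rot: [0.703, 0.712, 0.001, -0.001]
force: [-6.4, -1.6, 18.1]
gripper_width: 0.0472
t 7.15 pos [0.5701 0.1088 0.0457] yaw 90.72 shift [-0.0007 -0.0021 -0.0003] rz -0.005 w 0.0472 F [-6.4 -1.6 18.1]
rotvec [ 0.    -0.002 -0.005]
```

The tin touched the carton floor at the expected height, so I'll release and rise.

```bash
python3 -m inch '[{"claw":1,"x":0,"y":0,"z":-0.001,"rx":0,"ry":0,"rz":0},{"claw":1,"x":0,"y":0,"z":0,"rx":0,"ry":0,"rz":0},{"claw":1,"x":0,"y":0,"z":0,"rx":0,"ry":0,"rz":0},{"claw":1,"x":0,"y":0,"z":0,"rx":0,"ry":0,"rz":0},{"claw":1,"x":0,"y":0,"z":-0.03,"rx":0,"ry":0,"rz":0},{"claw":1,"x":0,"y":0,"z":-0.06,"rx":0,"ry":0,"rz":0},{"claw":1,"x":0,"y":0,"z":-0.06,"rx":0,"ry":0,"rz":0}]'; python3 go.py .573 -.113 .20 139
python3 - <<'E'
from h import *
f=ctrl.grab_frame("wrist"); save(f,"w6")
E
```

```text
time_s: 8.02
tool_pos: [0.5682, 0.1081, 0.196]
eef_rot: [0.703, 0.711, -0.003, -0.004]
force: [0.7, 0.4, -0.4]
gripper_width: 0.0855
t 8.03 pos [0.5682 0.1081 0.196 ] yaw 90.71 shift [-0.2212  0.0021 -0.0044] rz -0.843 w 0.0855 F [ 0.7  0.4 -0.4]
rotvec [-0.007 -0.005 -0.843]
```

View pics/w6.png

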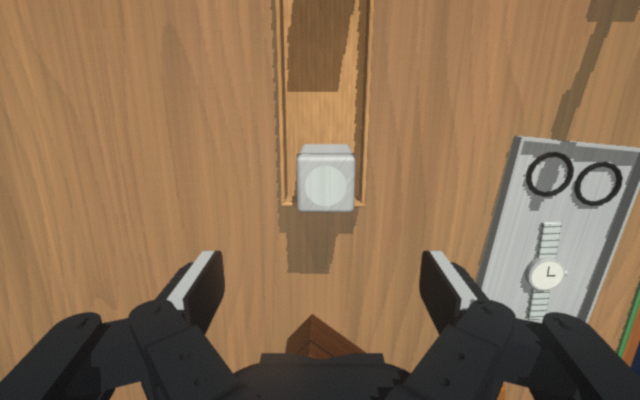

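Tin stands upright in the carton's +x end (pixel 326,183), about 5 mm from the end wall and clear of the sides. Now the cedar box.

```bash
python3 -m inch '[{"claw":1,"x":-0.04,"y":0,"z":-0.02,"rx":0,"ry":0,"rz":-0.165},{"claw":1,"x":-0.048,"y":-0.009,"z":0,"rx":0,"ry":0,"rz":-0.17},{"claw":1,"x":-0.046,"y":-0.017,"z":0,"rx":0,"ry":0,"rz":-0.17},{"claw":1,"x":-0.042,"y":-0.024,"z":0,"rx":0,"ry":0,"rz":-0.17},{"claw":1,"x":-0.037,"y":-0.03,"z":0,"rx":0,"ry":0,"rz":-0.17},{"claw":1,"x":0,"y":0,"z":0,"rx":0,"ry":0,"rz":0}]'; python3 go.py .573 -.113 .036 139
python3 - <<'E'
from h import *
f=ctrl.grab_frame("wrist"); save(f,"w7"); print(proj(f,[.573,-.113,.066]))
E
```

```text
time_s: 8.82
tool_pos: [0.5745, -0.1321, 0.2258]
eef_rot: [0.335, 0.942, 0.002, 0.003]
force: [0.2, 0.9, 0.8]
gripper_width: 0.0854
t 8.82 pos [ 0.5745 -0.1321  0.2258] yaw 140.84 shift [0.0141 0.0125 0.1899] rz 0.032 w 0.0854 F [0.2 0.9 0.8]
rotvec [0.007 0.005 0.032]
[334.92143399 157.84330219]
```

View pics/w7.png

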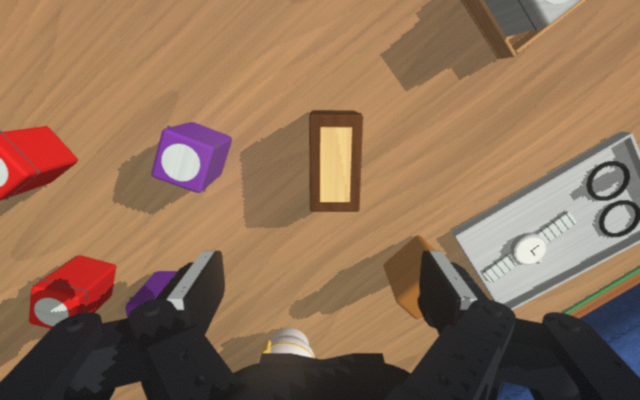

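```bash
python3 - <<'E'
from h import *
f=ctrl.grab_frame("wrist")
P=np.array([onz(f,p,.066) for p in[(320,127),(351,127),(351,203),(320,203)]]);print(P.mean(0).round(4))
for i in range(4):
    d=P[(i+1)%4]-P[i];print(np.hypot(*d[:2]).round(4),np.degrees(np.arctan2(d[1],d[0])).round(1))
print(onz(f,(410,275),.03))
E
```

```text
[ 0.5795 -0.1159  0.066 ]
0.0276 50.7
0.0716 -37.8
0.0296 -129.4
0.0715 140.6
[ 0.74068399 -0.13303061  0.03      ]
```

```bash
python3 -m inch '[{"claw":1,"x":0.007,"y":0.0145,"z":0.03,"rx":0.006,"ry":0.005,"rz":0},{"claw":1,"x":0,"y":0,"z":0.045,"rx":0,"ry":0,"rz":0},{"claw":1,"x":0,"y":0,"z":0.045,"rx":0,"ry":0,"rz":0},{"claw":1,"x":0,"y":0,"z":0.02,"rx":0,"ry":0,"rz":0},{"claw":1,"x":0,"y":0,"z":0,"rx":0,"ry":0,"rz":0}]'; python3 go.py .578 -.116 .037 140.8
```

```text
time_s: 9.55
tool_pos: [0.5795, -0.106, 0.0827]
eef_rot: [0.337, 0.941, 0.001, 0.001]
force: [-0.2, -0.4, 0.0]
gripper_width: 0.0854
t 9.55 pos [ 0.5795 -0.106   0.0827] yaw 140.6 shift [-0.0052 -0.0088  0.0457] rz -0.003 w 0.0854 F [-0.2 -0.4  0. ]
rotvec [ 0.003  0.    -0.003]
```

```bash
python3 -m inch '[{"claw":1,"x":-0.005,"y":-0.009,"z":0,"rx":0.003,"ry":0,"rz":-0.003},{"claw":1,"x":0,"y":0,"z":0.02,"rx":0,"ry":0,"rz":0},{"claw":1,"x":0,"y":0,"z":0.02,"rx":0,"ry":0,"rz":0},{"claw":1,"x":0,"y":0,"z":0.006,"rx":0,"ry":0,"rz":0},{"claw":1,"x":0,"y":0,"z":0,"rx":0,"ry":0,"rz":0}]'; python3 go.py .578 -.116 .037 140.8
```

```text
time_s: 10.18
tool_pos: [0.5792, -0.1164, 0.0369]
eef_rot: [0.336, 0.942, -0.0, 0.002]
force: [-0.5, 0.2, 0.2]
gripper_width: 0.0852
t 10.18 pos [ 0.5792 -0.1164  0.0369] yaw 140.73 shift [ 0.0012 -0.0005 -0.0001] rz -0.001 w 0.0852 F [-0.5  0.2  0.2]
rotvec [ 0.001  0.005 -0.001]
```

```bash
python3 -m inch '[{"claw":0,"x":0,"y":0,"z":0,"rx":0,"ry":0.005,"rz":0},{"claw":0,"x":0,"y":0,"z":0,"rx":0,"ry":0,"rz":0},{"claw":0,"x":0,"y":0,"z":0,"rx":0,"ry":0,"rz":0},{"claw":0,"x":0,"y":0,"z":0,"rx":0,"ry":0,"rz":0},{"claw":0,"x":0,"y":0,"z":0,"rx":0,"ry":0,"rz":0}]'; python3 go.py .578 -.116 .037 140.8; python3 -m inch '[{"claw":0,"x":0,"y":0,"z":-0.03,"rx":0,"ry":0,"rz":0},{"claw":0,"x":0,"y":0,"z":-0.05,"rx":0,"ry":0,"rz":0},{"claw":0,"x":0,"y":0,"z":-0.06,"rx":0,"ry":0,"rz":0},{"claw":0,"x":0,"y":0,"z":-0.03,"rx":0,"ry":0,"rz":0},{"claw":0,"x":0,"y":0,"z":0,"rx":0,"ry":0,"rz":0}]'; python3 go.py .568 .1 .2 90.7
```

```text
time_s: 10.8
tool_pos: [0.5798, -0.1166, 0.0383]
eef_rot: [0.336, 0.942, 0.001, 0.001]
force: [0.3, -1.2, -2.4]
gripper_width: 0.0469
t 10.8 pos [ 0.5798 -0.1166  0.0383] yaw 140.72 shift [ 0.0018 -0.0007  0.0013] rz -0.001 w 0.0469 F [ 0.3 -1.2 -2.4]
rotvec [ 0.002  0.001 -0.001]
time_s: 11.42
tool_pos: [0.5784, -0.1164, 0.2114]
eef_rot: [0.336, 0.942, 0.001, -0.001]
force: [-0.5, -0.6, -3.3]
gripper_width: 0.0472
t 11.43 pos [ 0.5784 -0.1164  0.2114] yaw 140.72 shift [0.145  0.1609 0.0119] rz 0.873 w 0.0472 F [-0.5 -0.6 -3.3]
rotvec [-0.    -0.003  0.873]
```

```bash
python3 -m inch '[{"claw":0,"x":0.032,"y":0.039,"z":0,"rx":0,"ry":0,"rz":0.17},{"claw":0,"x":0.038,"y":0.033,"z":0,"rx":0,"ry":0,"rz":0.175},{"claw":0,"x":0.043,"y":0.026,"z":0,"rx":0,"ry":0,"rz":0.175},{"claw":0,"x":0.047,"y":0.018,"z":0,"rx":0,"ry":0,"rz":0.175},{"claw":0,"x":0.05,"y":0.01,"z":0,"rx":0,"ry":0,"rz":0.17},{"claw":0,"x":0.05,"y":0,"z":0,"rx":0,"ry":0,"rz":0},{"claw":0,"x":0,"y":0,"z":0,"rx":0,"ry":0,"rz":0}]'; python3 go.py .568 .196 .2 90.7
```

```text
time_s: 12.3
tool_pos: [0.5764, 0.1944, 0.1966]
eef_rot: [0.711, 0.703, -0.007, -0.007]
force: [-0.1, -0.1, -2.3]
gripper_width: 0.0466
t 12.3 pos [0.5764 0.1944 0.1966] yaw 89.4 shift [ 0.0016 -0.0085 -0.0033] rz -0.023 w 0.0466 F [-0.1 -0.1 -2.3]
rotvec [-0.019 -0.001 -0.023]
```

```bash
python3 -m inch '[{"claw":0,"x":0.001,"y":-0.0085,"z":0,"rx":-0.018,"ry":-0.001,"rz":-0.02},{"claw":0,"x":0,"y":0,"z":0,"rx":0,"ry":0,"rz":0}]'; python3 go.py .568 .196 .05 90.5
python3 - <<'E'
from h import *
f=ctrl.grab_frame("wrist"); save(f,"w8"); cv2.imwrite("pics/w8c.png",cv2.resize(f["img"][0:300,200:460,::-1],None,fx=2,fy=2))
E
```

```text
time_s: 12.55
tool_pos: [0.5662, 0.1942, 0.1939]
eef_rot: [0.703, 0.711, -0.002, -0.001]
force: [0.5, -0.4, -2.3]
gripper_width: 0.047
t 12.55 pos [0.5662 0.1942 0.1939] yaw 90.62 shift [0.0021 0.0024 0.1439] rz 0.002 w 0.047 F [ 0.5 -0.4 -2.3]
rotvec [-0.004  0.002  0.002]
```

View pics/w8c.png

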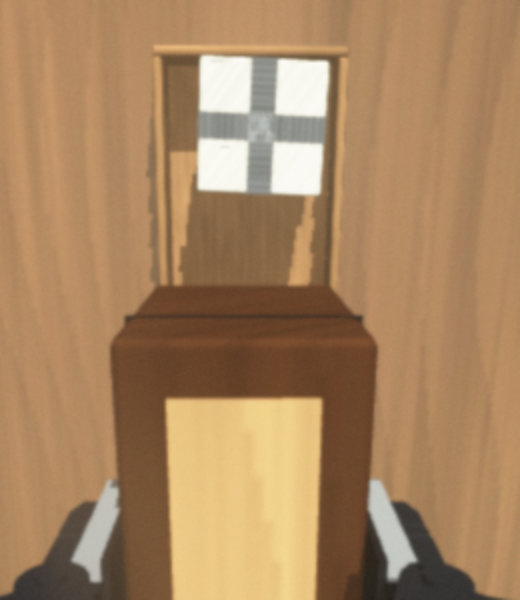

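The cedar box is held level. The gift box is at the far (-x) end: crop (263,125), near edge at row 192. Next I'll measure the free gap.

```bash
python3 - <<'E'
from h import *
f=ctrl.grab_frame("wrist")
c=lambda u,v:(200+u/2,v/2)
for n,p,z in[("gift near L",(198,191),.064),("gift near R",(320,194),.064),("gift far L",(200,56),.064),("far wall outer L",(153,47),.03),("far R",(348,47),.03),("near L",(159,285),.03),("near R",(338,285),.03),("cedar front bottom L/R",(156,286),None),]:
    if z: print(n,onz(f,c(*p),z).round(4))
f=ctrl.grab_frame("side")
im=cv2.resize(f["img"][230:360,170:310,::-1],None,fx=4,fy=4,interpolation=cv2.INTER_CUBIC);cv2.imwrite("pics/s2.png",im)
E
```

```text
gift near L [0.5491 0.2637 0.064 ]
gift near R [0.5968 0.263  0.064 ]
gift far L [0.5503 0.3117 0.064 ]
far wall outer L [0.5286 0.3204 0.03  ]
far R [0.6095 0.3211 0.03  ]
near L [0.5284 0.2216 0.03  ]
near R [0.6104 0.2224 0.03  ]
```

```bash
python3 -m inch '[{"claw":0,"x":0.004,"y":0.003,"z":0.03,"rx":-0.004,"ry":0.002,"rz":0},{"claw":0,"x":0,"y":0,"z":0.04,"rx":0,"ry":0,"rz":0},{"claw":0,"x":0,"y":0,"z":0.02,"rx":0,"ry":0,"rz":0},{"claw":0,"x":0,"y":0,"z":0,"rx":0,"ry":0,"rz":0}]'; python3 go.py .569 .198 .0425 90.5
```

```text
time_s: 13.2
tool_pos: [0.5726, 0.1961, 0.1038]
eef_rot: [0.705, 0.709, 0.002, 0.001]
force: [-0.1, -0.1, -2.3]
gripper_width: 0.0471
t 13.2 pos [0.5726 0.1961 0.1038] yaw 90.33 shift [ 0.0019 -0.0039  0.0613] rz -0.003 w 0.0471 F [-0.1 -0.1 -2.3]
rotvec [ 0.005 -0.001 -0.003]
```

```bash
python3 -m inch '[{"claw":0,"x":0.002,"y":-0.004,"z":0.01,"rx":0.005,"ry":0,"rz":-0.003},{"claw":0,"x":0,"y":0,"z":0.015,"rx":0,"ry":0,"rz":0},{"claw":0,"x":0,"y":0,"z":0.015,"rx":0,"ry":0,"rz":0},{"claw":0,"x":0,"y":0,"z":0.008,"rx":0,"ry":0,"rz":0},{"claw":0,"x":0,"y":0,"z":0,"rx":0,"ry":0,"rz":0}]'; python3 go.py .569 .198 .0425 90.5
```

```text
time_s: 13.82
tool_pos: [0.5697, 0.1981, 0.0546]
eef_rot: [0.704, 0.71, 0.002, 0.0]
force: [-0.4, 0.3, -2.0]
gripper_width: 0.0469
t 13.82 pos [0.5697 0.1981 0.0546] yaw 90.47 shift [-0.0002 -0.0007  0.0121] rz -0.0 w 0.0469 F [-0.4  0.3 -2. ]
rotvec [ 0.003 -0.002 -0.001]
```

```bash
python3 -m inch '[{"claw":0,"x":0,"y":0,"z":0.007,"rx":0.003,"ry":-0.002,"rz":0},{"claw":0,"x":0,"y":0,"z":0.003,"rx":0,"ry":0,"rz":0},{"claw":0,"x":0,"y":0,"z":0.001,"rx":0,"ry":0,"rz":0},{"claw":0,"x":0,"y":0,"z":0.001,"rx":0,"ry":0,"rz":0}]'; python3 go.py .569 .198 .0425 90.5
```

```text
time_s: 14.32
tool_pos: [0.5703, 0.1983, 0.0427]
eef_rot: [0.704, 0.71, 0.0, 0.0]
force: [-1.5, -0.4, -3.7]
gripper_width: 0.0468
t 14.32 pos [0.5703 0.1983 0.0427] yaw 90.47 shift [-0.0003 -0.0013  0.0002] rz -0.001 w 0.0468 F [-1.5 -0.4 -3.7]
rotvec [ 0.001 -0.    -0.001]
```

```bash
python3 -m inch '[{"claw":0,"x":0,"y":0,"z":0.001,"rx":0,"ry":0,"rz":0},{"claw":0,"x":0,"y":0,"z":0.001,"rx":0,"ry":0,"rz":0}]'; python3 go.py .569 .198 .0425 90.5
```

```text
time_s: 14.58
tool_pos: [0.5704, 0.1984, 0.0423]
eef_rot: [0.704, 0.71, 0.001, 0.0]
force: [-6.7, -2.2, 12.9]
gripper_width: 0.047
t 14.57 pos [0.5704 0.1984 0.0423] yaw 90.48 shift [-0.0004 -0.0014 -0.0002] rz -0.0 w 0.047 F [-6.7 -2.2 12.9]
rotvec [ 0.001 -0.    -0.   ]
```

Floor contact again at the expected height. I'll release, rise and back off along -y.

```bash
python3 -m inch '[{"claw":1,"x":0,"y":0,"z":0,"rx":0,"ry":0,"rz":0},{"claw":1,"x":0,"y":0,"z":0,"rx":0,"ry":0,"rz":0},{"claw":1,"x":0,"y":0,"z":0,"rx":0,"ry":0,"rz":0},{"claw":1,"x":0,"y":0,"z":0,"rx":0,"ry":0,"rz":0},{"claw":1,"x":0,"y":0,"z":-0.03,"rx":0,"ry":0,"rz":0},{"claw":1,"x":0,"y":0,"z":-0.06,"rx":0,"ry":0,"rz":0},{"claw":1,"x":0,"y":0,"z":-0.06,"rx":0,"ry":0,"rz":0},{"claw":1,"x":-0.05,"y":0,"z":-0.05,"rx":0,"ry":0,"rz":0},{"claw":1,"x":-0.05,"y":0,"z":-0.05,"rx":0,"ry":0,"rz":0},{"claw":1,"x":0,"y":0,"z":0,"rx":0,"ry":0,"rz":0}]'
python3 - <<'E'
from h import *
f=ctrl.grab_frame("wrist"); g=ctrl.grab_frame("side")
a=cv2.resize(f["img"][0:260,180:460,::-1],(431,400)); b=cv2.resize(g["img"][230:360,165:285,::-1],(369,400),interpolation=cv2.INTER_CUBIC)
cv2.imwrite("pics/fin.png",np.hstack([a,b]))
E
```

```text
time_s: 15.82
tool_pos: [0.5711, 0.109, 0.2867]
eef_rot: [0.704, 0.71, 0.001, 0.001]
force: [-0.3, 1.0, -0.1]
gripper_width: 0.0856
```

View pics/fin.png

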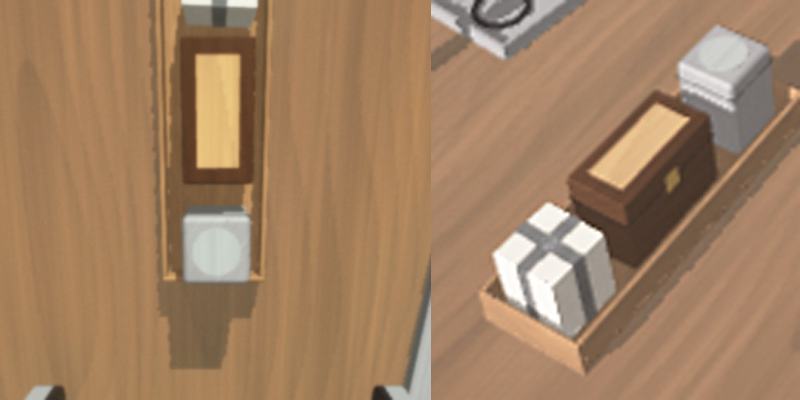

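Gift, cedar box and tin stand upright in a row. In the left crop the tin is at (216,247) and the cedar box at (217,110), clear of walls and of each other.

```bash
python3 -c "
from rig import ctrl
print(ctrl.hand_in(), ctrl.sense()['time_s'])"
```

```text
the job is handed in; nothing more can be done
the job is handed in; nothing more can be done
```

The cedar box and the plain steel tin are now in the carton with the gift box, and the job is handed in. The tin stands at the +x end and the cedar box lies lengthwise between it and the gift box. The robot's clock read about 16 s of the 54 s allowed.

- **On the floor:** each box touched down with the gripper 4 mm higher than where it was picked up, which matches the carton floor thickness. The highest force I read was about 19 N at the wrist.
- **Final pictures:** the wrist and side views show all three boxes upright in a row, inside the walls, with gaps between them. The gripper was open and clear of everything.
- **Not measured:** I judged the tin's gap to the end wall (about 5 mm) from its placing position and the pictures. In the wrist view its top seems to reach over that wall, which I put down to the camera angle. The touchdown height shows it is not resting on the wall.
- **Disagreement:** the first camera views placed the carton up to about 1 cm off from the close-up wrist measurements. I used the wrist measurements.
- **Refused move:** my first move command was rejected because each row needs every key, and nothing moved.

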